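# Set the bottle rest to its wide hole and stand the bottle in it

## Robot

A 6-joint arm with a two-finger parallel gripper is mounted at the origin on a cart in front of the work surface, level with it; the furniture and walls round the work are solid. World frame = base frame: x ahead of the robot, y to its left, z up, the work surface at z = 0. Lengths are in m, angles in degrees, forces in N, time in s.
With the tool pointing down it reaches from about 0.375 to 0.9 m from the base axis. Payload 3.1 kg.
Tool frame: the origin (TCP) lies on the centre line of the jaws, within the pads' length; the fingertips stand 25 mm ahead of it and the grasp point (between the pads) lies 6 mm ahead of it; y points along the fingers, x is the direction in which the jaws open and shut, and the axes are right-handed (so a half turn about y gives the same grasp; the last joint's range is limited). The gripper opens to 87 mm and grips with 3 to 60 N. Pads are 19 mm wide; open, the fingers measure 117 mm over their backs; the gripper's body (75 mm by 190 mm) begins 51 mm behind the grasp point.
Start: joints at [-74.685, 30.224, 82.088, -0, 67.689, -10.227], TCP at [0.27, -0.564, 0.248] pointing down, gripper open.
Joint ranges: [-176.69, 176.69], [-43.24, 126.21], [12.49, 139.97], [-82, 262], [0, 151.66], [-163.58, 163.58]. Speed limits (degrees/s): [159.86, 159.86, 180, 180, 180, 180].

## Interface

Orientations are given as a 3x3 rotation matrix whose columns are the frame's x, y, z axes.
In Python, from rig import * gives the robot as it stands.
- The arm moves only by the tool play_rows, never from a script. Its argument "commands" is a list of rows, each a list of 2 entries, a list of its own where there are three numbers: the shift along the world's x, y, z in m, then the turn, a rotation vector about the world's x, y, z in rad. A call has 1 to 10 rows; each row is the pose to reach, as a shift and turn from the pose commanded when the call began; what a row does not reach only later rows make up. A row lasts 1/8 s, in which the tool goes at most 62.5 mm and 10.7 degrees, less where a joint would pass 70% of its speed; a pose out of reach is approached as far as the arm can. A call with a gripper value outside its range is refused whole. "gripper" is the finger opening in m, from 0 to 0.087, set as the call begins (left out, the last holds). The fingers move at their own pace and stop on an object; the grip force is fixed at half the most. Time passes only in rows, so rows that repeat a pose let the fingers close. It gives the time, the measured TCP pose, the force and the opening at its end, in the units of the state.
- read_state(): the state, without advancing time (a new reading comes with each control period).
- capture(name): name is "side" or "top" or "wrist"; returns a dict with "frame" (420x560x3 uint8, red, green, blue), "depth" (420x560 float32, m along the optical axis (not along the pixel's ray), 0 where there is no reading), "mtx" (3x3 intrinsics, pixels), "cam_to_world" (4x4, takes a point from camera to world coordinates); the wrist camera has in their place "hand_eye" (4x4, takes a point from camera to tool coordinates, whose origin is the TCP and whose axes are the tool frame's). Camera axes: x right, y down, z forward; pixel columns grow to the right and rows downward; lengths in m; the calibration is good to about 2 mm. A picture is of the moment at which its call begins: read the wrist's pose just before it.
- hand_in(): hands the job in, once; it reports no verdict.
The state is a dict: "time_s": time; "joint_positions": joint angles; "qvel": joint speeds; "tau": joint torques, N m; "position": TCP position; "tcp_rot": TCP orientation; "force": force on the tool from outside, world axes, zero at the start; "moment": the same for the moment, N m; "opening": opening from 0.0 (shut) to 1.0 (fully open).
Only numpy, scipy, OpenCV 4.12 (cv2) and the standard library are available. Lean on these libraries where they do the work, as an engineer would, in place of code of your own. Each camera call takes 0.05 s, during which the arm holds its last target. There are 200 camera calls.

## Task

The adjustable bottle rest on the worktop is locked at its narrow setting. Press its spring button flush, slide the carriage out by its thumb ledge, without forcing it, easing off as soon as the button pops up in the second hole, then stand the clear plastic bottle upright in the middle of the widened bay. Leave the bottle upright and free, and do not disturb the other things.

Things in the scene. Friction and masses are not known exactly. Their poses are not given: they have to be found in the camera images.
- rest: Bottle rest: grey deck 84 x 250 mm, 8 mm thick, fixed to the worktop. Origin: on the worktop, mid-width, below the inner face of the fixed cheek (upright plate 76 mm wide, 10 mm thick, top at 66 mm). y: along the deck, the way the carriage slides to widen the bay; deck from y = -22 to 228 mm; z up. The bay lies between the fixed cheek and the carriage's cheek. The button's axis is at y = 132 mm.
- carriage (a joint): How far the carriage is slid out along the rest's +y, m; about 0 as found. Bay width = 36 mm + this. The second hole lies 34 to 50 mm nearer the bay than the first, different each time and not measured: feel or see when the button pops. Sliding takes about 2 N, about 10 N at first as the hole's edge wedges the button down; when the button pops up (1.3 mm play either way) it stops dead.
- cheek (a point): Carriage: aluminium sleeve 40 mm wide, 114 mm long, top face 32 mm above the worktop, upper wall 2 mm, with an upright cheek 76 mm wide at the bay end, top at 68 mm. This point: middle of the cheek's inner face, 38 mm above the worktop; moves with the carriage. First hole 14.6 mm round, 96 mm from this face; the second in a steel strip screwed to the sleeve, 1 mm proud of it.
- ledge (a point): Middle of the pushing face of the thumb ledge, a rib 36 mm across, 6 mm thick, standing 12.5 mm above the sleeve's top face; this point is 6 mm above that face and 9 mm beyond the first hole's axis. The face looks along the rest's -y, to the button: a fingertip resting on the button can push it. Moves with the carriage.
- button_top (a point): Top of the spring button, a round-nosed (hemispherical) steel pin 12 mm across, 6 mm above the sleeve's top face when out. It sits in the fixed bar inside the sleeve and does not travel with the carriage.
- button (a joint): How far the button is pressed, m: 0 = out, 0.006 = flush with the sleeve's top, 0.008 = below its wall, 0.0105 = stop. Spring 3 N to start, 4.5 N at flush. Within about 1 mm of flush its nose wedges under the hole's edge when the carriage is pushed; less than half pressed it blocks. Under the wall it stays down until a hole comes over it. Forcing: over 25 N on the rest, or 16 N once slid 30 mm.
- bay (a point): Point on the deck's top face (8 mm above the worktop), in mid-width, 39 mm from the fixed cheek's inner face: about the middle of the bay once it is wide (70 to 86 mm). Axes as the rest's.
- bottle_mid (a point): Centre of the clear plastic bottle with paper label and white screw cap, standing on the worktop; 216 mm tall, body 60 to 64 mm across, point 108 mm above its foot, z up the bottle. The cap is 31 mm across, from 93 to 108 mm above this point, and is a good place to grip from above. About 60 g.
- grey_cap: Bystander: grey bottle cap 69 mm across, 24 mm high; origin at its foot.
- mug: Bystander: white mug, 95 mm high; origin at its foot.
- spoon: Bystander: metal teaspoon, 132 mm long; origin at its underside.
Things that resemble listed ones, but are neither listed nor needed, are in the scene too. What is shaped like the part that bears bottle_mid but blue or red is not meant.

How it is judged (in metres and radians):
On the way, in this order (a step that is already met when the one before it is completed fails the run):
1. the button is pressed about flush by the fingers while the carriage is still at its first hole (value of joint button above 0.004 m and value of joint carriage below 0.006 m and contact force between the fingers and rest above 1 N), for 0.05 s.
2. the carriage is slid out and the button stands up in the second hole (value of joint carriage above 0.03 m and value of joint button below 0.002 m), for 0.2 s.
At the end, for the whole second after the job is handed in: The carriage is locked at the second hole (slid out more than 30 mm, button out to within 2 mm), and the bottle stands on the deck between the two cheeks, upright within 0.06 rad, within 18 mm of the deck's mid-width (all of step 2 and x of bottle_mid in the frame of bay between -0.018 and 0.018 m and y of bottle_mid in the frame of bay between -0.013 and 0.02 m and z of bottle_mid in the frame of bay between 0.103 and 0.112 m and angle between bottle_mid's own z axis and vertical below 0.06 rad); the robot touches nothing.
It fails at once if the rest is forced: more than 25 N between robot and rest (contact force between any of the arm, the fingers and rest above 25 N).
It fails at once if the carriage is rammed on against the popped button: more than 16 N between fingers and rest once it is slid out over 30 mm (value of joint carriage above 0.03 m and contact force between the fingers and rest above 16 N).
It fails at once if the bottle is knocked over (angle between bottle_mid's own z axis and vertical above 0.6 rad).
It fails at once if a bystander (grey cap, mug, spoon) is moved more than 25 mm (distance of any of grey_cap, mug, spoon from where it was at the start of the episode above 0.025 m).
It also fails if it takes over 66 s, if anything falls off the work surface, if the arm or the gripper's body presses on something with over 40 N, if the wrist force passes 120 N, or if a joint passes its speed limit or range.

## Working session

There is one attempt and no reset: what is moved stays moved. The work goes in short steps, Python scripts to look and compute and a tool call to move; the robot and the scene stay as the last step left them, time stands still between calls to the robot, and variables do not carry over. Pictures are saved under pics/ and viewed, about 8 in all and at most 12, crops included, and the job is handed in when it is done.

Besides the shell and the picture viewer there is one more tool, called after ">>>" as name(argument=value, ...), one argument or row to a line, values as JSON. play_rows: Moves the arm, as the interface text tells. Its arguments: {"type":"object","properties":{"commands":{"type":"array"},"gripper":{"type":"number"}},"required":["commands"]}

```bash
mkdir -p pics; ls; cat > h.py <<'E'
from rig import *
import numpy as np, cv2
def T(c,st=None):
    if 'cam_to_world' in c: return np.array(c['cam_to_world'])
    M=np.eye(4); M[:3,:3]=np.array(st['tcp_rot']).reshape(3,3); M[:3,3]=st['position']
    return M@np.array(c['hand_eye'])
def cloud(c,M):
    d=c['depth']; K=np.array(c['mtx']); v,u=np.mgrid[:d.shape[0],:d.shape[1]]
    P=np.stack([(u-K[0,2])/K[0,0]*d,(v-K[1,2])/K[1,1]*d,d],-1)
    W=P@M[:3,:3].T+M[:3,3]; W[d<=0]=np.nan
    return W
def ray(c,M,u,v,z):
    K=np.array(c['mtx']); r=M[:3,:3]@np.linalg.solve(K,[u,v,1]); o=M[:3,3]
    return o+r*(z-o[2])/r[2]
E
python3 - <<'E'
from h import *
s=read_state(); print(s)
for n in ['side','top']:
    c=capture(n); M=T(c); print(n,M.round(3),np.array(c['mtx']).round(1))
    cv2.imwrite(f'pics/{n}0.png',c['frame'][...,::-1]); np.savez(f'{n}0.npz',**c)
E
```

```text
pics
{'time_s': 0.0, 'joint_positions': array([-7.46853789e+01,  3.02784666e+01,  8.21567900e+01, -1.13667850e-03,
        6.76886564e+01, -1.02272461e+01]), 'qvel': array([-0.07213664,  0.0297278 , -0.01483581, -0.00705606, -0.02997715,
        0.0104717 ]), 'tau': array([ 5.84028803e-04, -4.40039957e+01, -1.76591957e+01,  6.32832572e-02,
        5.82221069e-02, -1.64950793e-04]), 'position': array([ 0.26932102, -0.56324039,  0.24657469]), 'tcp_rot': array([[ 4.31176706e-01, -5.88909307e-04,  9.02267311e-01],
       [-9.02264986e-01,  2.08104393e-03,  4.31176953e-01],
       [-2.13158203e-03, -9.99997661e-01,  3.65945418e-04]]), 'force': array([-0.27763055,  0.1281849 , -0.05671824]), 'moment': array([ 0.03110038, -0.01626803,  0.03863773]), 'opening': 0.995973898470223}
side [[-0.914 -0.266  0.306  0.188]
 [-0.406  0.602 -0.687  0.748]
 [-0.002 -0.752 -0.659  0.868]
 [ 0.     0.     0.     1.   ]] [[452.8   0.  288.7]
 [  0.  452.8 207.2]
 [  0.    0.    1. ]]
top [[-0.038 -0.945  0.325 -0.019]
 [-0.999  0.035 -0.017 -0.017]
 [ 0.005 -0.325 -0.946  1.7  ]
 [ 0.     0.     0.     1.   ]] [[509.1   0.  275.8]
 [  0.  509.1 199.8]
 [  0.    0.    1. ]]
```

View pics/top0.png

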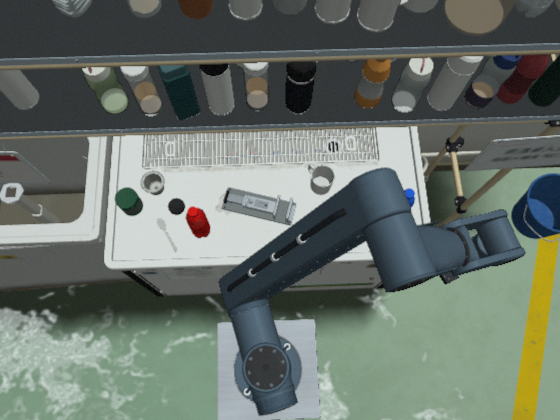

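View pics/side0.png

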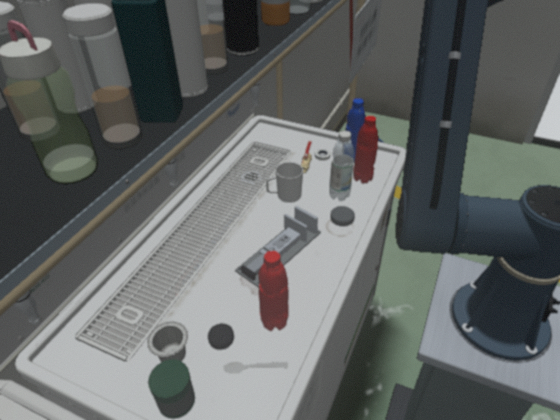

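The top view shows the rest at about (225-295, 190-222), bay end on the right (−y), a red bottle at (198,222), and the mug at (321,180). The side view shows the clear bottle at about (342,175), between the blue and red ones, with the two cheeks at about (300,225).

```bash
python3 - <<'E'
from h import *
for n,(x0,y0,x1,y1) in {'top':(210,170,330,230),'side':(225,90,415,290)}.items():
    c=dict(np.load(f'{n}0.npz')); M=T(c)
    f=cv2.resize(c['frame'][y0:y1,x0:x1,::-1],None,fx=(6 if n=='top' else 3),fy=(6 if n=='top' else 3),interpolation=cv2.INTER_CUBIC)
    cv2.imwrite(f'pics/{n}c.png',f); W=cloud(c,M)
    np.set_printoptions(precision=3,suppress=True)
    if n=='top':
        pts=[(225,190),(228,200),(245,200),(260,205),(280,200),(290,210),(321,180),(198,222),(177,206),(300,150),(250,130),(250,50)]
    else: pts=[(342,175),(345,140),(342,217),(290,180),(272,255),(367,120),(300,215),(295,225),(270,250),(322,155),(305,162),(340,190)]
    for p in pts: print(n,p,W[p[1],p[0]])
# deck cluster: height map of top around rest
c=dict(np.load('top0.npz')); W=cloud(c,T(c))
m=(W[...,2]>0.02)&(W[...,2]<0.08); m[:170]=0;m[232:]=0;m[:,:215]=0;m[:,300:]=0
P=W[m]; r=cv2.minAreaRect(P[:,:2].astype(np.float32)); print(r,cv2.boxPoints(r))
E
```

```text
top (225, 190) [0.606 0.131 0.006]
top (228, 200) [0.562 0.119 0.023]
top (245, 200) [0.553 0.059 0.041]
top (260, 205) [0.54  0.008 0.022]
top (280, 200) [ 0.562 -0.063  0.003]
top (290, 210) [ 0.515 -0.095  0.031]
top (321, 180) [ 0.629 -0.211  0.012]
top (198, 222) [0.442 0.202 0.169]
top (177, 206) [0.547 0.296 0.021]
top (300, 150) [ 0.754 -0.144 -0.   ]
top (250, 130) [0.617 0.023 0.444]
top (250, 50) [0.622 0.008 0.798]
side (342, 175) [ 0.463 -0.237  0.101]
side (345, 140) [ 0.469 -0.253  0.206]
side (342, 217) [ 0.43  -0.157  0.022]
side (290, 180) [ 0.594 -0.173  0.088]
side (272, 255) [0.462 0.212 0.218]
side (367, 120) [ 0.442 -0.362  0.214]
side (300, 215) [ 0.529 -0.092  0.047]
side (295, 225) [ 0.522 -0.042  0.055]
side (270, 250) [0.548 0.055 0.044]
side (322, 155) [ 0.597 -0.444  0.001]
side (305, 162) [ 0.621 -0.352  0.025]
side (340, 190) [ 0.466 -0.239  0.045]
((0.5449934601783752, 0.012306325137615204), (0.2466551959514618, 0.0781920850276947), 72.11872863769531) [[ 0.47  -0.093]
 [ 0.544 -0.117]
 [ 0.62   0.118]
 [ 0.546  0.142]]
```

View pics/sidec.png

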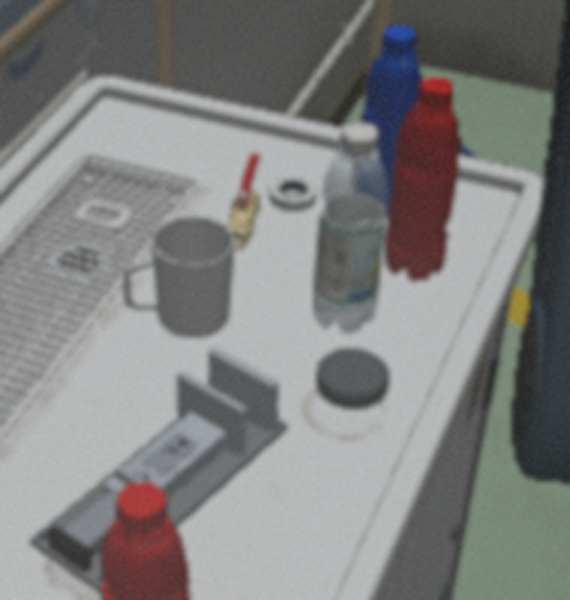

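The crop shows the rest with the two cheeks close together, the clear bottle with its white cap, and a grey cap about 80 mm in front of it. A red bottle stands just behind the clear one. Next I'll go up and over for a close wrist look.

>>> play_rows(
  commands=[
    [[0.01, 0.04, 0.04], [0, 0, 0.15]],
    [[0.03, 0.1, 0.08], [0, 0, 0.3]],
    [[0.06, 0.16, 0.1], [0, 0, 0.45]],
    [[0.09, 0.22, 0.1], [0, 0, 0.6]],
    [[0.12, 0.28, 0.1], [0, 0, 0.75]],
    [[0.15, 0.33, 0.1], [0, 0, 0.81]],
    [[0.17, 0.38, 0.1], [0, 0, 0.81]],
    [[0.19, 0.43, 0.1], [0, 0, 0.81]],
    [[0.21, 0.48, 0.1], [0, 0, 0.81]],
    [[0.23, 0.53, 0.1], [0, 0, 0.81]],
  ],
  gripper=0,
)

```text
time_s: 1.35
position: [0.4997, -0.0317, 0.3473]
tcp_rot: [[0.951, -0.0, 0.309], [-0.309, 0.0, 0.951], [-0.0, -1.0, -0.0]]
force: [0.4, -1.0, 0.1]
opening: 0.02
```

>>> play_rows(
  commands=[
    [[0.02, 0.03, -0.03], [0, 0, 0]],
    [[0.02, 0.05, -0.05], [0, 0, 0]],
    [[0.02, 0.05, -0.05], [0, 0, 0]],
  ],
)

```text
time_s: 1.72
position: [0.5179, 0.0175, 0.2956]
tcp_rot: [[0.952, -0.005, 0.307], [-0.307, 0.001, 0.952], [-0.005, -1.0, -0.001]]
force: [0.9, 0.1, 0.2]
opening: 0.007
```

```bash
python3 - <<'E'
from h import *
np.set_printoptions(precision=4,suppress=True)
s=read_state(); c=capture('wrist'); M=T(c,s); print(s['position'],s['tcp_rot'],s['joint_positions'],c['hand_eye'],c['mtx'],s['force'])
cv2.imwrite('pics/w1.png',c['frame'][...,::-1]); np.savez('w1.npz',M=M,**c)
c=capture('top');np.savez('top1.npz',**c)
cv2.imwrite('pics/top1.png',c['frame'][...,::-1])
E
```

```text
[0.5179 0.0175 0.2956] [[ 0.9516 -0.0054  0.3071]
 [-0.3071  0.0009  0.9517]
 [-0.0054 -1.     -0.0008]] [-10.424   18.7657  93.6506  -0.0079  67.8989   7.4662] [[ 1.     -0.0002 -0.0006  0.0006]
 [ 0.0005 -0.3024  0.9532 -0.1368]
 [-0.0004 -0.9532 -0.3024  0.0827]
 [ 0.      0.      0.      1.    ]] [[351.1791   0.     279.9465]
 [  0.     351.1791 212.9491]
 [  0.       0.       1.    ]] [0.8552 0.0814 0.2037]
```

View pics/w1.png

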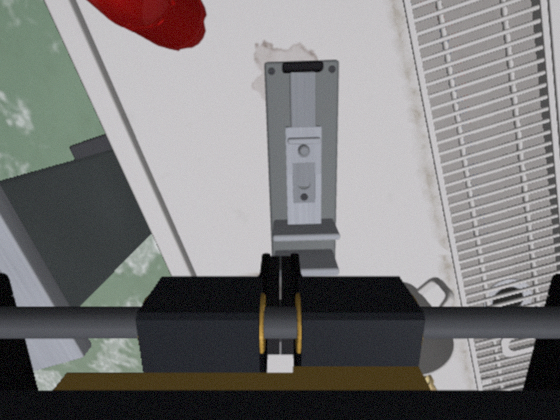

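The wrist view shows the rest clearly: button at about (304,150), ledge at about (304,139), steel strip at rows 163-203 with its hole near (304,197), moving cheek at row 235 and fixed cheek at row 255. I'll take exact points from it.

```bash
python3 - <<'E'
from h import *
np.set_printoptions(precision=4,suppress=True)
c=dict(np.load('w1.npz')); M=c['M']
f=c['frame'][55:280,250:350,::-1]
cv2.imwrite('pics/w1c.png',cv2.resize(f,None,fx=2.6,fy=2.6,interpolation=cv2.INTER_CUBIC))
# deck corners
for n,u,v,z in [('dTL',266,62,.008),('dTR',338,62,.008),('dL',272,215,.008),('dR',336,215,.008),('button',304,150,.036),('ledge mid top',304,139,.0445),('sleeve L',287,150,.032),('sleeve R',322,150,.032),('sleeveend',304,127,.032),('strip near',304,163,.033),('strip far',304,203,.033),('hole2',304,197,.033),('cheekL',273,238,.068),('cheekR',339,238,.068)]:
    print(n,ray(c,M,u,v,z))
g=cv2.cvtColor(c['frame'],cv2.COLOR_RGB2GRAY)
print(g[118:245,304].tolist())
W=cloud(c,M)
print((W[118:260:2,304]*1000).round(0).tolist())
E
```

```text
dTL [0.5402 0.1411 0.008 ]
dTR [0.6166 0.1164 0.008 ]
dL [ 0.4902 -0.0313  0.008 ]
dR [ 0.5676 -0.0562  0.008 ]
button [0.552  0.0388 0.036 ]
ledge mid top [0.5553 0.0514 0.0445]
sleeve L [0.5338 0.0441 0.032 ]
sleeve R [0.5715 0.032  0.032 ]
sleeveend [0.5594 0.0625 0.032 ]
strip near [0.5478 0.0242 0.033 ]
strip far [ 0.5342 -0.0213  0.033 ]
hole2 [ 0.5363 -0.0142  0.033 ]
cheekL [ 0.4905 -0.0393  0.068 ]
cheekR [ 0.5605 -0.0617  0.068 ]
[139, 135, 137, 135, 137, 137, 136, 136, 138, 153, 165, 164, 163, 161, 163, 161, 163, 162, 155, 120, 117, 143, 161, 160, 162, 150, 109, 85, 105, 124, 135, 138, 138, 135, 136, 137, 129, 126, 130, 149, 162, 164, 161, 163, 154, 141, 139, 136, 137, 136, 138, 137, 135, 138, 137, 136, 136, 141, 137, 138, 134, 140, 135, 133, 137, 136, 135, 138, 126, 114, 102, 116, 132, 135, 134, 100, 62, 67, 67, 66, 68, 72, 102, 124, 149, 166, 171, 168, 169, 167, 169, 170, 166, 167, 171, 168, 171, 168, 167, 169, 170, 168, 168, 168, 167, 159, 108, 73, 70, 73, 74, 70, 70, 72, 72, 75, 104, 134, 154, 164, 162, 158, 138, 121, 115, 116, 115]
[[562.0, 71.0, 28.0], [562.0, 69.0, 
[... 779 characters left out ...]
, [537.0, -13.0, 32.0], [536.0, -15.0, 34.0], [535.0, -18.0, 32.0], [534.0, -20.0, 32.0], [534.0, -23.0, 30.0], [533.0, -25.0, 31.0], [532.0, -27.0, 32.0], [532.0, -30.0, 30.0], [531.0, -32.0, 32.0], [530.0, -35.0, 31.0], [529.0, -37.0, 32.0], [529.0, -40.0, 32.0], [528.0, -42.0, 31.0], [527.0, -45.0, 31.0], [527.0, -45.0, 36.0], [526.0, -45.0, 43.0], [526.0, -45.0, 49.0], [525.0, -46.0, 55.0], [525.0, -45.0, 62.0], [525.0, -46.0, 67.0], [524.0, -48.0, 67.0], [523.0, -50.0, 68.0], [519.0, -77.0, 7.0], [518.0, -80.0, 7.0], [517.0, -82.0, 8.0], [517.0, -85.0, 7.0], [516.0, -88.0, 7.0], [515.0, -88.0, 13.0], [515.0, -87.0, 21.0], [515.0, -87.0, 26.0], [514.0, -87.0, 32.0], [514.0, -87.0, 37.0]]
```

View pics/w1c.png

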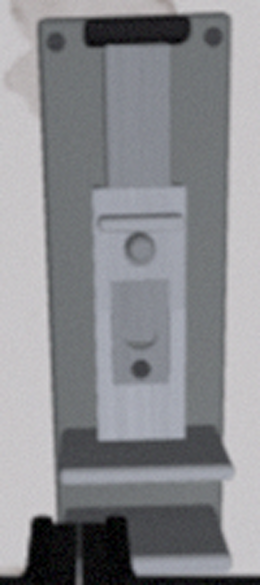

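Rest axis is at about 73.5°, and the button is at (0.552, 0.0385). The ledge face is about 9 mm beyond it, as specified. I'll bring the closed fingers down to 3 mm bay-side of the button axis, fingertips at 55 mm.

>>> play_rows(
  commands=[
    [[0.033, 0.018, -0.05], [0, 0, 0.024]],
    [[0.033, 0.018, -0.1], [0, 0, 0.024]],
    [[0.033, 0.018, -0.15], [0, 0, 0.024]],
    [[0.033, 0.018, -0.19], [0, 0, 0.024]],
    [[0.033, 0.018, -0.216], [0, 0, 0.024]],
    [[0.033, 0.018, -0.216], [0, 0, 0.024]],
    [[0.033, 0.018, -0.216], [0, 0, 0.024]],
  ],
)

```text
time_s: 2.7
position: [0.5539, 0.0331, 0.083]
tcp_rot: [[0.958, 0.003, 0.288], [-0.288, -0.001, 0.958], [0.003, -1.0, 0.0]]
force: [0.5, 0.1, 0.5]
opening: 0.01
```

```bash
python3 - <<'E'
from h import *
np.set_printoptions(precision=4,suppress=True)
s=read_state(); c=capture('wrist'); M=T(c,s); print(s['position'],s['force'],s['tcp_rot'])
np.savez('w2.npz',M=M,**c)
f=c['frame'][..., ::-1]
cv2.imwrite('pics/w2.png',cv2.resize(f[60:340,180:400],None,fx=2.1,fy=2.1,interpolation=cv2.INTER_CUBIC))
E
```

```text
[0.5539 0.0331 0.083 ] [0.4755 0.1194 0.4746] [[ 0.9576  0.0031  0.2879]
 [-0.2879 -0.0005  0.9576]
 [ 0.0031 -1.      0.0004]]
```

View pics/w2.png

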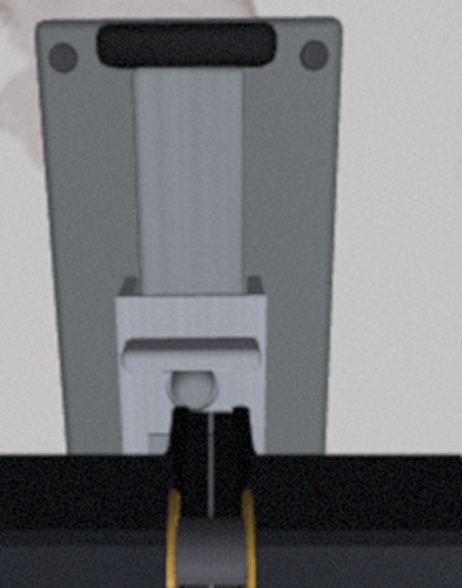

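The close view shows the fingers about 4-5 mm to the +x side of the button, whose centre is at px (272,245). I'll compute the offset in the tool frame, which doesn't depend on the noisy pose reading.

```bash
python3 - <<'E'
from h import *
np.set_printoptions(precision=4,suppress=True)
c=dict(np.load('w2.npz')); H=c['hand_eye']; K=c['mtx']
def tr(u,v,ty):  # point in tool frame on plane tool y=ty
    r=H[:3,:3]@np.linalg.solve(K,[u,v,1]); o=H[:3,3]; return o+r*(ty-o[1])/r[1]
for n,u,v,z in [('button',271.9,244.8,.035),('ledge front top edge L',180+124/2.1,60+352/2.1,.0445),('R',180+262/2.1,60+352/2.1,.0445),('ledge top back',180+193/2.1,60+340/2.1,.0445),('sleeve L',180+117/2.1,60+298/2.1,.032),('sleeve R',180+266/2.1,60+298/2.1,.032),('sleeve L2',180+123/2.1,60+450/2.1,.032),('sleeveR2',180+266/2.1,60+450/2.1,.032)]:
    print(n,tr(u,v,.082-z)*1000)
d=c['depth']
P=[]
for v in range(215,262,3):
    p=np.linalg.solve(K,[272,v,1])*d[v,272]; P.append((H[:3,:3]@p+H[:3,3])*1000)
print(np.array(P).round(1).tolist())
E
```

```text
button [-4.0933 47.      5.4326]
ledge front top edge L [-21.1187  37.5     19.2212]
R [13.5617 37.5    19.2143]
ledge top back [-3.7543 37.5    22.4074]
sleeve L [-23.9789  50.      29.7813]
sleeve R [15.2281 50.     29.7719]
sleeve L2 [-24.      50.     -14.6438]
sleeveR2 [ 16.2332  50.     -14.6486]
[[-4.0, 50.9, 21.9], [-4.0, 52.2, 19.7], [-3.9, 47.6, 19.4], [-3.8, 42.2, 19.6], [-3.8, 40.3, 18.6], [-3.8, 39.3, 17.2], [-3.8, 39.5, 15.4], [-4.0, 48.1, 10.3], [-4.0, 47.7, 8.7], [-4.0, 46.8, 7.2], [-4.0, 45.0, 6.1], [-4.0, 45.5, 4.1], [-4.1, 46.8, 1.7], [-4.2, 52.8, -2.9], [-3.5, 22.2, 9.3], [-3.4, 20.1, 8.7]]
```

>>> play_rows(
  commands=[
    [[-0.003, 0.004, 0], [0, 0, 0]],
    [[-0.003, 0.004, -0.008], [0, 0, 0]],
    [[-0.003, 0.004, -0.016], [0, 0, 0]],
    [[-0.003, 0.004, -0.016], [0, 0, 0]],
    [[-0.003, 0.004, -0.018], [0, 0, 0]],
    [[-0.003, 0.004, -0.019], [0, 0, 0]],
    [[-0.003, 0.004, -0.02], [0, 0, 0]],
    [[-0.003, 0.004, -0.02], [0, 0, 0]],
  ],
)

```text
time_s: 3.75
position: [0.5495, 0.038, 0.0617]
tcp_rot: [[0.958, 0.0, 0.287], [-0.287, -0.0, 0.958], [0.0, -1.0, -0.0]]
force: [-1.7, -0.5, 3.7]
opening: 0.006
```

>>> play_rows(
  commands=[
    [[0, 0, -0.001], [0, 0, 0]],
    [[0, 0, -0.002], [0, 0, 0]],
    [[0, 0, -0.002], [0, 0, 0]],
  ],
)

```text
time_s: 4.12
position: [0.5495, 0.0381, 0.0595]
tcp_rot: [[0.958, -0.0, 0.287], [-0.287, -0.0, 0.958], [-0.0, -1.0, -0.0]]
force: [-1.0, -1.0, 4.1]
opening: 0.005
```

>>> play_rows(
  commands=[
    [[0, 0, -0.001], [0, 0, 0]],
    [[0, 0, -0.002], [0, 0, 0]],
    [[0, 0, -0.002], [0, 0, 0]],
  ],
)

```text
time_s: 4.5
position: [0.5495, 0.0381, 0.0575]
tcp_rot: [[0.958, -0.0, 0.287], [-0.287, -0.0, 0.958], [-0.0, -1.0, -0.0]]
force: [-1.7, -0.5, 4.5]
opening: 0.003
```

```bash
python3 - <<'E'
from h import *
np.set_printoptions(precision=4,suppress=True)
for i in range(4):
    capture('top'); s=read_state(); print(s['position'],s['force'])
E
```

```text
[0.5495 0.0381 0.0575] [-1.0678 -0.353   4.1406]
[0.5495 0.038  0.0575] [-1.0769 -1.6877  4.5621]
[0.5495 0.0381 0.0575] [-1.4445 -1.3676  3.7044]
[0.5495 0.0381 0.0575] [-0.9351 -1.4078  3.8944]
```

>>> play_rows(
  commands=[
    [[0, 0, -0.0005], [0, 0, 0]],
    [[0, 0, -0.0005], [0, 0, 0]],
  ],
)

```text
time_s: 4.95
position: [0.5495, 0.0381, 0.0574]
tcp_rot: [[0.958, 0.0, 0.287], [-0.287, -0.0, 0.958], [0.0, -1.0, -0.0]]
force: [-1.4, -1.0, 7.0]
opening: 0.005
```

>>> play_rows(
  commands=[
    [[0.0003, 0.001, 0], [0, 0, 0]],
    [[0.0006, 0.002, 0], [0, 0, 0]],
    [[0.0006, 0.002, 0], [0, 0, 0]],
  ],
)

```text
time_s: 5.32
position: [0.5499, 0.0395, 0.0574]
tcp_rot: [[0.958, -0.0, 0.286], [-0.286, -0.001, 0.958], [-0.0, -1.0, -0.001]]
force: [-2.7, -4.2, 7.0]
opening: 0.004
```

>>> play_rows(
  commands=[
    [[0.0003, 0.001, 0], [0, 0, 0]],
    [[0.0003, 0.001, 0], [0, 0, 0]],
  ],
)

```text
time_s: 5.58
position: [0.5502, 0.0404, 0.0573]
tcp_rot: [[0.958, -0.0, 0.286], [-0.286, -0.001, 0.958], [-0.0, -1.0, -0.001]]
force: [-2.4, -4.5, 7.3]
opening: 0.006
```

The vertical force jumped to 7 N, so the fingertips are on the sleeve and the button is flush. Now I'll push gently.

>>> play_rows(
  commands=[
    [[0.0003, 0.001, 0], [0, 0, 0]],
    [[0.0003, 0.001, 0], [0, 0, 0]],
  ],
)

```text
time_s: 5.82
position: [0.5505, 0.0414, 0.0574]
tcp_rot: [[0.958, -0.0, 0.286], [-0.286, -0.001, 0.958], [-0.0, -1.0, -0.001]]
force: [-2.5, -4.4, 7.4]
opening: 0.006
```

>>> play_rows(
  commands=[
    [[0.0003, 0.001, 0], [0, 0, 0]],
    [[0.0003, 0.001, 0], [0, 0, 0]],
  ],
)

```text
time_s: 6.08
position: [0.5507, 0.042, 0.0574]
tcp_rot: [[0.958, -0.001, 0.286], [-0.286, -0.002, 0.958], [-0.0, -1.0, -0.002]]
force: [-2.5, -5.7, 7.0]
opening: 0.009
```

>>> play_rows(
  commands=[
    [[0.0003, 0.001, 0], [0, 0, 0]],
    [[0.0003, 0.001, 0], [0, 0, 0]],
  ],
)

```text
time_s: 6.32
position: [0.5509, 0.0426, 0.0573]
tcp_rot: [[0.958, -0.001, 0.286], [-0.286, -0.002, 0.958], [-0.0, -1.0, -0.002]]
force: [-3.0, -6.8, 7.3]
opening: 0.007
```

>>> play_rows(
  commands=[
    [[0.0003, 0.001, 0], [0, 0, 0]],
    [[0.0003, 0.001, 0], [0, 0, 0]],
  ],
)

```text
time_s: 6.58
position: [0.5511, 0.0434, 0.0573]
tcp_rot: [[0.958, -0.001, 0.285], [-0.285, -0.003, 0.958], [-0.001, -1.0, -0.003]]
force: [-3.3, -8.4, 6.5]
opening: 0.006
```

>>> play_rows(
  commands=[
    [[0.0003, 0.001, 0], [0, 0, 0]],
    [[0.0003, 0.001, 0], [0, 0, 0]],
  ],
)

```text
time_s: 6.82
position: [0.5516, 0.045, 0.0573]
tcp_rot: [[0.958, -0.001, 0.286], [-0.286, -0.001, 0.958], [-0.0, -1.0, -0.002]]
force: [-2.6, -4.9, 6.4]
opening: 0.006
```

>>> play_rows(
  commands=[
    [[0.0003, 0.001, 0], [0, 0, 0]],
    [[0.0003, 0.001, 0], [0, 0, 0]],
  ],
)

```text
time_s: 7.08
position: [0.552, 0.0465, 0.0573]
tcp_rot: [[0.958, -0.0, 0.286], [-0.286, -0.001, 0.958], [-0.0, -1.0, -0.001]]
force: [-2.3, -3.4, 6.7]
opening: 0.005
```

The carriage is moving and the force has dropped. I'll slide on smoothly to about 28 mm and ease the down force.

>>> play_rows(
  commands=[
    [[0.0006, 0.002, 0], [0, 0, 0]],
    [[0.0012, 0.004, 0], [0, 0, 0]],
    [[0.0018, 0.006, 0.0003], [0, 0, 0]],
    [[0.0024, 0.008, 0.0006], [0, 0, 0]],
    [[0.003, 0.01, 0.0006], [0, 0, 0]],
    [[0.0036, 0.012, 0.0006], [0, 0, 0]],
    [[0.0042, 0.014, 0.0006], [0, 0, 0]],
    [[0.0048, 0.016, 0.0006], [0, 0, 0]],
    [[0.0054, 0.018, 0.0006], [0, 0, 0]],
    [[0.006, 0.02, 0.0006], [0, 0, 0]],
  ],
)

```text
time_s: 8.32
position: [0.558, 0.0674, 0.0575]
tcp_rot: [[0.958, -0.0, 0.287], [-0.287, 0.0, 0.958], [-0.001, -1.0, 0.0]]
force: [-2.0, -4.1, 0.1]
opening: 0.007
```

```bash
python3 - <<'E'
from h import *
np.set_printoptions(precision=4,suppress=True)
s=read_state(); c=capture('wrist'); print(s['position'],s['force'])
f=c['frame'][..., ::-1]; np.savez('w3.npz',**c)
cv2.imwrite('pics/w3.png',cv2.resize(f[60:340,180:400],None,fx=2.1,fy=2.1,interpolation=cv2.INTER_CUBIC))
E
```

```text
[0.558  0.0674 0.0575] [-1.9524 -4.0909  0.0693]
```

View pics/w3.png

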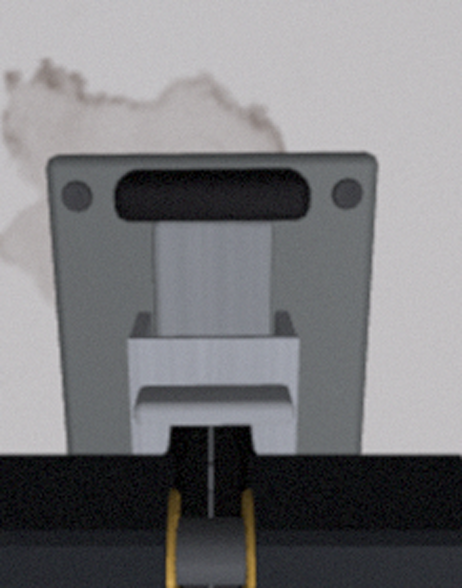

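The carriage has followed the fingers, with about 26 mm of slide. I'll go on in small steps and watch the force.

>>> play_rows(
  commands=[
    [[0.0003, 0.001, 0], [0, 0, 0]],
    [[0.0006, 0.002, 0], [0, 0, 0]],
    [[0.0009, 0.003, 0], [0, 0, 0]],
    [[0.0012, 0.004, 0], [0, 0, 0]],
    [[0.0012, 0.004, 0], [0, 0, 0]],
  ],
)

```text
time_s: 9.0
position: [0.5599, 0.0715, 0.0578]
tcp_rot: [[0.958, 0.001, 0.287], [-0.287, 0.0, 0.958], [0.001, -1.0, 0.001]]
force: [0.5, 0.8, -0.5]
opening: 0.006
```

>>> play_rows(
  commands=[
    [[0.0003, 0.001, 0], [0, 0, 0]],
    [[0.0006, 0.002, 0], [0, 0, 0]],
    [[0.0006, 0.002, 0], [0, 0, 0]],
  ],
)

```text
time_s: 9.38
position: [0.5601, 0.073, 0.0577]
tcp_rot: [[0.958, 0.0, 0.287], [-0.287, -0.0, 0.958], [0.0, -1.0, -0.0]]
force: [0.2, -1.2, 0.2]
opening: 0.003
```

>>> play_rows(
  commands=[
    [[0.0003, 0.001, 0], [0, 0, 0]],
    [[0.0006, 0.002, 0], [0, 0, 0]],
    [[0.0006, 0.002, 0], [0, 0, 0]],
  ],
)

```text
time_s: 9.75
position: [0.5607, 0.0751, 0.0577]
tcp_rot: [[0.958, 0.0, 0.287], [-0.287, -0.0, 0.958], [0.0, -1.0, -0.0]]
force: [0.2, -2.0, 1.2]
opening: 0.006
```

>>> play_rows(
  commands=[
    [[0.0003, 0.001, 0], [0, 0, 0]],
    [[0.0006, 0.002, 0], [0, 0, 0]],
    [[0.0006, 0.002, 0], [0, 0, 0]],
  ],
)

```text
time_s: 10.12
position: [0.5609, 0.0762, 0.0577]
tcp_rot: [[0.958, -0.001, 0.286], [-0.286, -0.002, 0.958], [-0.0, -1.0, -0.002]]
force: [-1.3, -6.5, 2.2]
opening: 0.006
```

>>> play_rows(
  commands=[
    [[0.0003, 0.001, 0], [0, 0, 0]],
    [[0.0006, 0.002, 0], [0, 0, 0]],
    [[0.0006, 0.002, 0], [0, 0, 0]],
  ],
)

```text
time_s: 10.5
position: [0.5611, 0.0766, 0.0577]
tcp_rot: [[0.959, -0.002, 0.285], [-0.285, -0.004, 0.959], [-0.001, -1.0, -0.004]]
force: [-2.8, -12.0, 2.3]
opening: 0.004
```

It stopped dead at about 36 mm of slide and the force is rising, so the button has most likely popped. I'll ease off, then lift and look.

>>> play_rows(
  commands=[
    [[-0.0012, -0.004, 0], [0, 0, 0]],
    [[-0.002, -0.007, 0], [0, 0, 0]],
    [[-0.002, -0.007, 0.003], [0, 0, 0]],
    [[-0.002, -0.007, 0.02], [0, 0, 0]],
    [[-0.01, -0.03, 0.07], [0, 0, 0]],
    [[-0.02, -0.07, 0.12], [0, 0, 0]],
    [[-0.03, -0.1, 0.17], [0, 0, 0]],
    [[-0.04, -0.1, 0.22], [0, 0, 0]],
    [[-0.04, -0.1, 0.22], [0, 0, 0]],
  ],
)

```text
time_s: 11.62
position: [0.5236, -0.0216, 0.2831]
tcp_rot: [[0.958, 0.011, 0.288], [-0.288, -0.003, 0.958], [0.011, -1.0, 0.001]]
force: [0.5, 0.1, -0.3]
opening: 0.005
```

```bash
python3 - <<'E'
from h import *
np.set_printoptions(precision=4,suppress=True)
s=read_state(); c=capture('wrist'); M=T(c,s); print(s['position'],s['force'],s['joint_positions'])
f=c['frame'][..., ::-1]; np.savez('w4.npz',M=M,**c)
cv2.imwrite('pics/w4.png',cv2.resize(f[40:300,200:420],None,fx=2.2,fy=2.2,interpolation=cv2.INTER_CUBIC))
W=cloud(c,M)
E
```

```text
[ 0.5236 -0.0216  0.2831] [ 0.4838  0.0775 -0.2779] [-14.5974  19.6959  94.4272   0.0096  65.2496   2.1127]
```

View pics/w4.png

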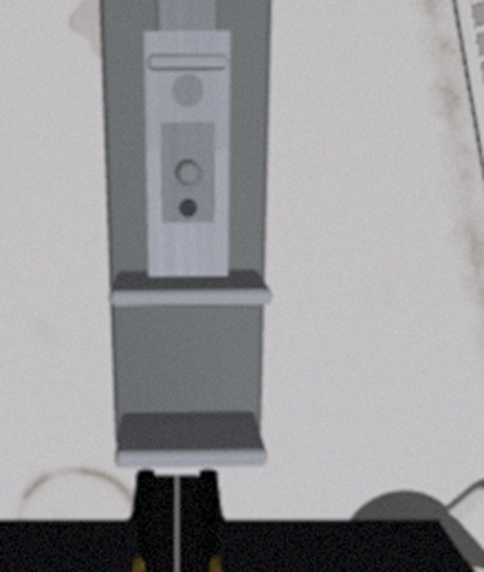

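The view shows the carriage out, with the button shining in the strip's hole at crop (188,172), and the bay wide between the cheeks at crop rows 295 and 415. I'll check the button's height from depth and get the rest frame, then look at the bottle.

```bash
python3 - <<'E'
from h import *
np.set_printoptions(precision=1,suppress=True,linewidth=200)
c=dict(np.load('w4.npz')); M=c['M']; W=cloud(c,M)*1000
px=lambda a,b:(200+a/2.2,40+b/2.2)
u,v=map(round,px(188,172)); print(u,v)
a=np.radians(73.5); R=np.array([[np.sin(a),-np.cos(a)],[np.cos(a),np.sin(a)]]) # rows: rest x, rest y
B=ray(c,M,*px(188,172),.036); print('button',B*1000)
for r in range(v-6,v+7): print(W[r,u-6:u+7,2])
# line profile: rest coordinates y (button=132), z on column
for r in range(160,250,2):
    p=W[r,u]; q=R@(p[:2]-B[:2]*1000); print(r,(q+[0,132]).round(1),p[2].round(1),end=' | ')
# sleeve edges for axis
for n,x,y,z in [('sleeveTL',144,32,.032),('TR',229,32,.032),('BL',148,275,.032),('BR',228,275,.032),('movcheekTopL',112,302,.068),('R',270,300,.068),('fixTopL',116,463,.066),('R',266,461,.066),('fixfrontL',117,450,.066),('R',264,448,.066)]:
    p=ray(c,M,*px(x,y),z)*1000; print('\n',n,p,R@(p[:2]-B[:2]*1000)+[0,132],end='')
s=0
E
```

```text
285 118
button [551.1  39.   36. ]
[32.2 31.2 32.3 26.6 29.1 32.4 33.7 32.9 27.4 27.  33.8 32.7 31.5]
[33.4 26.  25.8 33.7 34.1 34.7 34.8 35.8 34.4 33.4 26.8 31.8 33.2]
[33.  28.9 32.8 35.4 35.9 35.2 35.8 36.7 36.1 32.8 33.1 26.3 32.7]
[25.  33.5 35.7 36.7 36.9 36.9 35.9 36.5 36.5 35.8 34.7 25.1 26.9]
[27.2 34.1 34.7 33.7 36.  36.8 36.7 37.5 38.4 36.9 36.8 33.6 27.9]
[25.7 35.  35.8 37.4 36.4 37.5 38.6 37.7 36.9 37.6 35.2 34.4 25.9]
[26.  35.3 35.8 36.  35.9 37.7 37.1 37.5 37.8 34.7 34.7 33.3 25. ]
[25.5 34.2 35.8 36.2 37.1 36.9 37.9 36.7 37.7 35.5 35.8 32.5 25.1]
[25.4 32.6 33.7 36.1 35.8 36.5 36.6 35.7 36.2 36.2 34.9 27.6 25.3]
[27.3 27.7 34.7 34.3 35.1 35.9 37.  35.4 35.7 35.7 34.2 27.1 32.1]
[33.  25.2 27.4 33.1 35.3 33.3 36.2 35.  33.4 35.3 27.1 26.  32.3]
[34.1 31.  27.3 25.9 25.7 32.6 33.9 32.8 25.9 26.7 25.8 32.7 31.6]
[33.2 31.5 32.5 26.6 26.9 25.1 25.8 27.8 27.3 30.3 31.4 32.5 32.5]
160 [-0.4 87.1] 31.8 | 162 [-0.4 84.8] 31.2 | 164 [-0.4 82.5] 31.1 | 166 [-0.6 81.9] 40.5 | 168 [-0.8 81.6] 50.6 | 170 [-1.1 81.4] 61.3 | 172 [-1.2 80.3] 66.3 | 174 [-1.2 78.6] 68.2 | 176 [-1.2 
[... 507 characters left out ...]
1] 7.5 | 224 [0.3 2.8] 5.6 | 226 [0.3 0.6] 6.7 | 228 [0.1 0.7] 14.4 | 230 [-0.1  0.5] 20.9 | 232 [-0.3  0.6] 28.0 | 234 [-0.4  0.8] 35.1 | 236 [-0.6  0.4] 40.5 | 238 [-0.7  0.8] 47.7 | 240 [-0.9  0.4] 53.0 | 242 [-1.   0.4] 58.8 | 244 [-1.1 -0.3] 62.9 | 246 [-1.1 -2. ] 64.5 | 248 [-1.2 -3.7] 65.9 | 
 sleeveTL [549.4 104.5  32. ] [-20.2 194.3]
 TR [586.9  93.2  32. ] [ 19.  194.1]
 BL [517.5  -3.5  32. ] [-20.1  81.7]
 BR [556.2 -15.2  32. ] [20.3 81.4]
 movcheekTopL [500.5  -5.   68. ] [-35.9  75.4]
 R [570.8 -25.3  68. ] [37.2 75.9]
 fixTopL [476.8 -83.2  66. ] [-36.5  -6.3]
 R [ 548.5 -104.    66. ] [38.1 -5.9]
 fixfrontL [479.5 -76.7  66. ] [-35.8   0.7]
 R [549.3 -96.9  66. ] [36.9  1.1]
```

>>> play_rows(
  commands=[
    [[-0.03, -0.03, 0.06], [0, 0, 0]],
    [[-0.04, -0.08, 0.08], [0, 0, 0]],
    [[-0.06, -0.13, 0.08], [0, 0, -0.1]],
    [[-0.08, -0.17, 0.08], [0, 0, -0.1]],
    [[-0.1, -0.22, 0.08], [0, 0, -0.1]],
    [[-0.1, -0.25, 0.08], [0, 0, -0.1]],
    [[-0.1, -0.27, 0.08], [0, 0, -0.1]],
    [[-0.1, -0.27, 0.08], [0, 0, -0.1]],
    [[-0.1, -0.27, 0.08], [0, 0, -0.1]],
  ],
  gripper=0.07,
)

```text
time_s: 12.8
position: [0.4218, -0.2895, 0.3571]
tcp_rot: [[0.925, -0.001, 0.38], [-0.38, 0.002, 0.925], [-0.002, -1.0, 0.001]]
force: [0.1, 0.1, 0.1]
opening: 0.792
```

```bash
python3 - <<'E'
from h import *
np.set_printoptions(precision=4,suppress=True)
s=read_state(); c=capture('wrist'); M=T(c,s); print(s['position'],s['force'],s['tcp_rot'],s['joint_positions'])
f=c['frame'][..., ::-1]; np.savez('w5.npz',M=M,**c)
cv2.imwrite('pics/w5.png',f)
E
```

```text
[ 0.4218 -0.2895  0.3571] [0.1194 0.0694 0.1096] [[ 0.925  -0.001   0.38  ]
 [-0.38    0.0018  0.925 ]
 [-0.0016 -1.      0.0013]] [-47.0055  14.5448  89.5033   0.0317  76.0672 -24.6785]
```

View pics/w5.png

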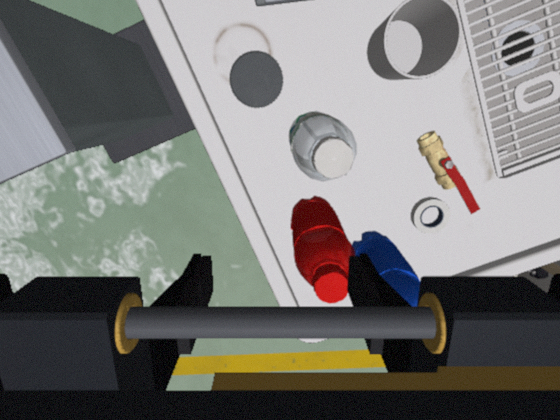

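Button height reads about 38 mm, so it is fully out and locked; the bay is about 72 mm wide. The wrist view shows the white cap at about (332,157), the red bottle's cap at (330,285) and the grey cap at (256,78). I'll locate the cap centre next.

```bash
python3 - <<'E'
from h import *
np.set_printoptions(precision=4,suppress=True)
c=dict(np.load('w5.npz')); M=c['M']; W=cloud(c,M)
m=(W[...,2]>.208)&(W[...,2]<.226); m[:120]=0;m[200:]=0;m[:,:290]=0;m[:,370:]=0
m=m.astype(np.uint8)
n,l,st,ce=cv2.connectedComponentsWithStats(m); i=1+st[1:,4].argmax(); print(st[i],ce[i])
print(np.median(W[l==i],0), ray(c,M,*ce[i],.216))
cn=max(cv2.findContours((l==i).astype(np.uint8),0,1)[0],key=len); (u,v),r=cv2.minEnclosingCircle(cn); print(u,v,r, ray(c,M,u,v,.216), 'diam mm',2*r/351*.27*1000)
for p in [(330,285),(256,78)]: print(p,W[p[1],p[0]])
E
```

```text
[ 312  136   41   42 1322] [332.1172 156.9501]
[ 0.476  -0.2673  0.2154] [ 0.4759 -0.2672  0.216 ]
331.77655029296875 156.5116424560547 21.037893295288086 [ 0.4757 -0.2668  0.216 ] diam mm 32.3659896850586
(330, 285) [ 0.4357 -0.3735  0.2159]
(256, 78) [ 0.4362 -0.1751  0.0227]
```

>>> play_rows(
  commands=[
    [[0.01, 0.004, 0], [0, 0, -0.18]],
    [[0.02, 0.008, 0], [0, 0, -0.36]],
    [[0.03, 0.012, 0], [0, 0, -0.54]],
    [[0.04, 0.016, 0], [0, 0, -0.72]],
    [[0.054, 0.0225, 0], [0, 0, -0.9]],
    [[0.054, 0.0225, -0.02], [0, 0, -1.08]],
    [[0.054, 0.0225, -0.04], [0, 0, -1.26]],
    [[0.054, 0.0225, -0.06], [0, 0, -1.44]],
    [[0.054, 0.0225, -0.08], [0, 0, -1.47]],
    [[0.054, 0.0225, -0.08], [0, 0, -1.47]],
  ],
  gripper=0.05,
)

```text
time_s: 14.1
position: [0.4751, -0.2664, 0.2764]
tcp_rot: [[-0.284, -0.003, 0.959], [-0.959, 0.003, -0.284], [-0.002, -1.0, -0.004]]
force: [0.4, 1.0, 0.6]
opening: 0.577
```

>>> play_rows(
  commands=[
    [[0, 0, 0], [0, 0, 0]],
    [[0, 0, 0], [0, 0, 0]],
  ],
)

```text
time_s: 14.35
position: [0.4764, -0.2685, 0.2788]
tcp_rot: [[-0.285, 0.002, 0.958], [-0.958, -0.001, -0.285], [0.001, -1.0, 0.002]]
force: [-0.5, -0.3, -0.6]
opening: 0.578
```

```bash
python3 - <<'E'
from h import *
np.set_printoptions(precision=4,suppress=True)
s=read_state(); c=capture('wrist'); print(s['position'],s['tcp_rot'],s['opening'],s['joint_positions'])
M=T(c,s); W=cloud(c,M)
c2=capture('side'); M2=T(c2); W2=cloud(c2,M2)
f=c['frame'][...,::-1]; cv2.imwrite('pics/w6.png',f); np.savez('w6.npz',M=M,**c); np.savez('s6.npz',**c2)
w=np.hstack([f[120:420,130:430],c2['frame'][60:360,230:470,::-1]])
cv2.imwrite('pics/w6c.png',cv2.resize(w,None,fx=1.4,fy=1.4))
E
```

```text
[ 0.4764 -0.2685  0.2788] [[-0.2854  0.0017  0.9584]
 [-0.9584 -0.0014 -0.2854]
 [ 0.0008 -1.      0.002 ]] 0.5780589397835829 [-41.1182  22.0222  91.3407   0.0045  66.513   65.4653]
```

View pics/w6c.png

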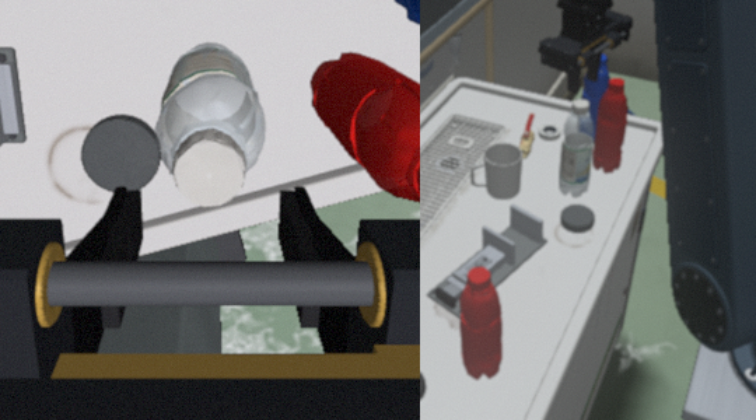

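The cap sits between the two fingers, as seen in the wrist half of the picture. I'll check the offset numerically before descending.

```bash
python3 - <<'E'
from h import *
np.set_printoptions(precision=4,suppress=True)
c=dict(np.load('w6.npz')); M=c['M']; W=cloud(c,M)
m=(W[...,2]>.209)&(W[...,2]<.226); m[:200]=0; m[275:]=0; m[:,:245]=0; m[:,315:]=0
P=W[m]; print(m.sum(),np.median(P,0),(np.percentile(P,[1,99],0)))
v,u=np.nonzero(m); print(ray(c,M,(u.min()+u.max())/2,(v.min()+v.max())/2,.216),u.min(),u.max(),v.min(),v.max())
p=ray(c,M,(u.min()+u.max())/2,(v.min()+v.max())/2,.216); print('tool',np.linalg.solve(M@np.linalg.inv(c['hand_eye']),np.r_[p,1]))
E
```

```text
2089 [ 0.4789 -0.2694  0.2154] [[ 0.4626 -0.2843  0.2096]
 [ 0.493  -0.2539  0.2171]]
[ 0.4794 -0.2695  0.216 ] 253 304 215 266
tool [0.0001 0.0628 0.0031 1.    ]
```

>>> play_rows(
  commands=[
    [[0.0025, -0.001, 0], [0, 0, 0]],
    [[0.0025, -0.001, -0.02], [0, 0, 0]],
    [[0.0025, -0.001, -0.04], [0, 0, 0]],
    [[0.0025, -0.001, -0.062], [0, 0, 0]],
    [[0.0025, -0.001, -0.062], [0, 0, 0]],
    [[0.0025, -0.001, -0.062], [0, 0, 0]],
  ],
)

```text
time_s: 15.2
position: [0.4788, -0.2698, 0.2164]
tcp_rot: [[-0.286, 0.001, 0.958], [-0.958, -0.001, -0.286], [0.001, -1.0, 0.001]]
force: [0.2, -0.3, 0.3]
opening: 0.569
```

>>> play_rows(
  commands=[
    [[0, 0, 0], [0, 0, 0]],
    [[0, 0, 0], [0, 0, 0]],
    [[0, 0, 0], [0, 0, 0]],
    [[0, 0, 0], [0, 0, 0]],
    [[0, 0, 0], [0, 0, 0]],
    [[0, 0, 0], [0, 0, 0]],
    [[0, 0, 0], [0, 0, 0]],
    [[0, 0, 0], [0, 0, 0]],
  ],
  gripper=0.02,
)

```text
time_s: 16.2
position: [0.4786, -0.2696, 0.2162]
tcp_rot: [[-0.286, 0.001, 0.958], [-0.958, -0.001, -0.286], [0.0, -1.0, 0.001]]
force: [0.6, 0.6, 5.6]
opening: 0.345
```

Gripped: the opening is 30 mm, which matches the 31 mm cap. Lift, then travel gently to above the bay.

>>> play_rows(
  commands=[
    [[0, 0, 0.005], [0, 0, 0]],
    [[0, 0, 0.015], [0, 0, 0]],
    [[0, 0, 0.03], [0, 0, 0]],
    [[0, 0, 0.05], [0, 0, 0]],
    [[0, 0, 0.07], [0, 0, 0]],
    [[0, 0, 0.09], [0, 0, 0]],
    [[0, 0, 0.1], [0, 0, 0]],
    [[0, 0, 0.1], [0, 0, 0]],
  ],
)

```text
time_s: 17.2
position: [0.4786, -0.2696, 0.3167]
tcp_rot: [[-0.286, 0.002, 0.958], [-0.958, -0.001, -0.286], [0.001, -1.0, 0.002]]
force: [-0.1, -0.6, -1.5]
opening: 0.343
```

>>> play_rows(
  commands=[
    [[0.003, 0.015, 0], [0, 0, 0]],
    [[0.008, 0.038, 0], [0, 0, 0]],
    [[0.014, 0.068, 0], [0, 0, 0]],
    [[0.021, 0.1, 0], [0, 0, 0]],
    [[0.028, 0.132, 0], [0, 0, 0]],
    [[0.034, 0.162, 0], [0, 0, 0]],
    [[0.04, 0.188, 0], [0, 0, 0]],
    [[0.044, 0.207, 0], [0, 0, 0]],
    [[0.0457, 0.2168, 0], [0, 0, 0]],
    [[0.0457, 0.2168, 0], [0, 0, 0]],
  ],
)

```text
time_s: 18.45
position: [0.5239, -0.0521, 0.3154]
tcp_rot: [[-0.285, -0.001, 0.958], [-0.958, -0.0, -0.285], [0.0, -1.0, -0.001]]
force: [0.3, -0.8, -0.7]
opening: 0.343
```

>>> play_rows(
  commands=[
    [[0, 0, 0], [0, 0, 0]],
    [[0, 0, 0], [0, 0, 0]],
    [[0, 0, 0], [0, 0, 0]],
  ],
)

```text
time_s: 18.82
position: [0.5239, -0.0532, 0.3157]
tcp_rot: [[-0.287, -0.0, 0.958], [-0.958, -0.0, -0.287], [0.0, -1.0, 0.0]]
force: [-0.2, -0.3, -0.2]
opening: 0.343
```

```bash
python3 - <<'E'
from h import *
np.set_printoptions(precision=4,suppress=True)
s=read_state(); c=capture('wrist'); M=T(c,s); print(s['position'],s['tcp_rot'],s['opening'],s['force'])
np.savez('w7.npz',M=M,**c)
c2=capture('side'); np.savez('s7.npz',**c2)
w=np.hstack([c['frame'][120:420,130:430,::-1],c2['frame'][60:360,180:420,::-1]])
cv2.imwrite('pics/w7c.png',cv2.resize(w,None,fx=1.48,fy=1.48,interpolation=cv2.INTER_CUBIC))
E
```

```text
[ 0.5239 -0.0532  0.3157] [[-0.2871 -0.      0.9579]
 [-0.9579 -0.0001 -0.2871]
 [ 0.0001 -1.      0.    ]] 0.3430891681721323 [-0.1752 -0.3058 -0.1576]
```

View pics/w7c.png

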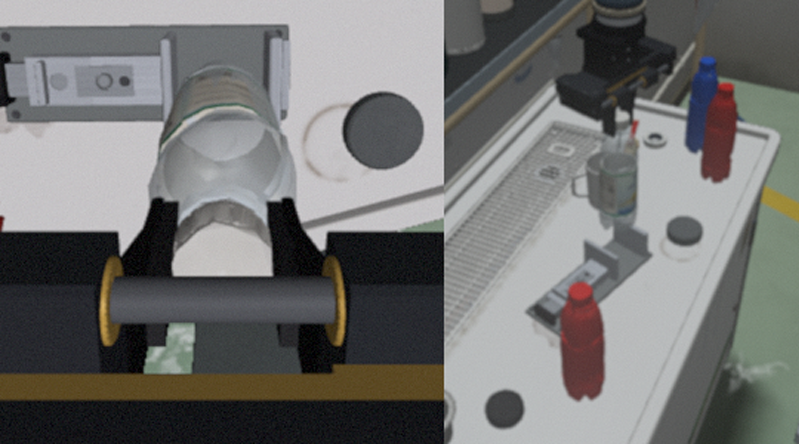

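The bottle hangs upright, centred between the fingers, above the open bay; the grey cap is untouched at crop (383,130). I'll check the cheeks against the tool frame.

```bash
python3 - <<'E'
from h import *
np.set_printoptions(precision=4,suppress=True)
c=dict(np.load('w7.npz')); M=c['M']; W=cloud(c,M); Tt=M@np.linalg.inv(c['hand_eye'])
L=(W-Tt[:3,3])@Tt[:3,:3]*1000; z=W[...,2]
reg=np.zeros(z.shape,bool); reg[135:168,225:330]=1
for n,a,b in [('cheek',.058,.072)]:
    m=reg&(z>a)&(z<b); X=L[m][:,0]; 
    for side in (X<0,X>0): print(n,side.sum(),np.percentile(X[side],[2,10,50,90,98]))
m=reg&(z>.003)&(z<.013)&(L[...,2]>15)&(abs(L[...,0])<45); print('deck x',np.percentile(L[m][:,0],[2,50,98]), 'z', np.percentile(L[m][:,2],[2,50,98]))
m=(abs(z-.008)<.006)&(L[...,2]>-40)&(L[...,0]<-50)&(L[...,0]>-150); print('deck edges tool z',np.percentile(L[m][:,2],[1,99]))
E
```

```text
cheek 175 [-45.6018 -44.9069 -41.4621 -38.3995 -38.0021]
cheek 213 [35.1128 35.6884 39.5975 43.719  44.3335]
deck x [-38.0682  -1.5473  36.7775] z [15.712  29.6643 42.7896]
deck edges tool z [-39.529  111.9378]
```

Bay centre is 1 mm off towards rest +y, so I'll correct that and lower.

>>> play_rows(
  commands=[
    [[0.0003, 0.001, -0.01], [0, 0, 0]],
    [[0.0003, 0.001, -0.025], [0, 0, 0]],
    [[0.0003, 0.001, -0.035], [0, 0, 0]],
    [[0.0003, 0.001, -0.045], [0, 0, 0]],
    [[0.0003, 0.001, -0.055], [0, 0, 0]],
    [[0.0003, 0.001, -0.065], [0, 0, 0]],
    [[0.0003, 0.001, -0.075], [0, 0, 0]],
    [[0.0003, 0.001, -0.082], [0, 0, 0]],
    [[0.0003, 0.001, -0.087], [0, 0, 0]],
    [[0.0003, 0.001, -0.087], [0, 0, 0]],
  ],
)

```text
time_s: 20.18
position: [0.5242, -0.0515, 0.2283]
tcp_rot: [[-0.286, -0.001, 0.958], [-0.958, 0.0, -0.286], [-0.0, -1.0, -0.001]]
force: [0.2, -0.0, -0.1]
opening: 0.34
```

>>> play_rows(
  commands=[
    [[0, 0, -0.001], [0, 0, 0]],
    [[0, 0, -0.002], [0, 0, 0]],
    [[0, 0, -0.003], [0, 0, 0]],
    [[0, 0, -0.003], [0, 0, 0]],
  ],
)

```text
time_s: 20.68
position: [0.5242, -0.0516, 0.2256]
tcp_rot: [[-0.286, -0.0, 0.958], [-0.958, 0.0, -0.286], [-0.0, -1.0, -0.0]]
force: [-0.4, -0.6, -1.0]
opening: 0.344
```

>>> play_rows(
  commands=[
    [[0, 0, -0.0007], [0, 0, 0]],
    [[0, 0, -0.0014], [0, 0, 0]],
    [[0, 0, -0.0014], [0, 0, 0]],
    [[0, 0, -0.0014], [0, 0, 0]],
  ],
)

```text
time_s: 21.18
position: [0.5243, -0.0516, 0.2242]
tcp_rot: [[-0.286, -0.0, 0.958], [-0.958, 0.0, -0.286], [0.0, -1.0, -0.0]]
force: [-0.0, -0.7, -0.7]
opening: 0.345
```

```bash
python3 - <<'E'
from h import *
np.set_printoptions(precision=4,suppress=True)
c=capture('side'); s=read_state(); print(s['position'],s['force'])
cv2.imwrite('pics/s8.png',cv2.resize(c['frame'][120:320,200:400,::-1],None,fx=2.8,fy=2.8,interpolation=cv2.INTER_CUBIC))
E
```

```text
[ 0.5243 -0.0516  0.2242] [ 0.0337 -0.2808 -0.4829]
```

View pics/s8.png

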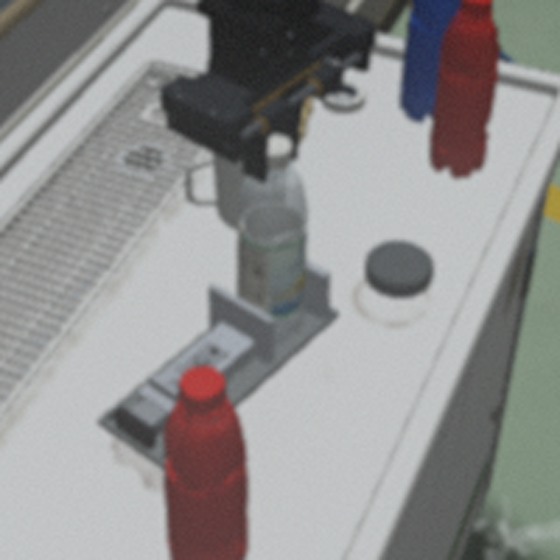

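The bottle stands between the cheeks in the crop at (272,270), still about 0.5-1 mm in the air. I'll lower until it touches.

>>> play_rows(
  commands=[
    [[0, 0, -0.0007], [0, 0, 0]],
    [[0, 0, -0.0007], [0, 0, 0]],
  ],
)

```text
time_s: 21.48
position: [0.5248, -0.0517, 0.2242]
tcp_rot: [[-0.286, 0.001, 0.958], [-0.958, -0.0, -0.286], [-0.0, -1.0, 0.001]]
force: [0.7, 1.0, 3.4]
opening: 0.342
```

>>> play_rows(
  commands=[
    [[0, 0, -0.0007], [0, 0, 0]],
    [[0, 0, -0.0007], [0, 0, 0]],
  ],
)

```text
time_s: 21.72
position: [0.5252, -0.0518, 0.2242]
tcp_rot: [[-0.286, 0.003, 0.958], [-0.958, -0.001, -0.286], [-0.0, -1.0, 0.003]]
force: [-1.8, 1.1, 7.9]
opening: 0.342
```

Touched down. Back up slightly to relieve the preload, open, and rise.

>>> play_rows(
  commands=[
    [[0, 0, 0.001], [0, 0, 0]],
    [[0, 0, 0.001], [0, 0, 0]],
  ],
)

```text
time_s: 21.98
position: [0.5245, -0.0516, 0.2242]
tcp_rot: [[-0.286, 0.001, 0.958], [-0.958, -0.0, -0.286], [-0.0, -1.0, 0.001]]
force: [-0.2, 0.5, 5.1]
opening: 0.344
```

>>> play_rows(
  commands=[
    [[0, 0, 0], [0, 0, 0]],
    [[0, 0, 0], [0, 0, 0]],
    [[0, 0, 0], [0, 0, 0]],
    [[0, 0, 0], [0, 0, 0]],
    [[0, 0, 0], [0, 0, 0]],
  ],
  gripper=0.06,
)

```text
time_s: 22.6
position: [0.5243, -0.0516, 0.2237]
tcp_rot: [[-0.286, -0.0, 0.958], [-0.958, 0.0, -0.286], [0.0, -1.0, -0.0]]
force: [-0.6, 0.7, 0.2]
opening: 0.679
```

>>> play_rows(
  commands=[
    [[0, 0, 0.01], [0, 0, 0]],
    [[0, 0, 0.025], [0, 0, 0]],
    [[0, 0, 0.045], [0, 0, 0]],
    [[0, 0, 0.07], [0, 0, 0]],
    [[0, 0, 0.09], [0, 0, 0]],
    [[-0.02, -0.01, 0.09], [0, 0, 0]],
    [[-0.05, -0.02, 0.09], [0, 0, 0]],
    [[-0.08, -0.03, 0.09], [0, 0, 0]],
    [[-0.08, -0.03, 0.09], [0, 0, 0]],
    [[-0.08, -0.03, 0.09], [0, 0, 0]],
  ],
)

```text
time_s: 23.85
position: [0.4454, -0.0818, 0.3149]
tcp_rot: [[-0.286, 0.003, 0.958], [-0.958, -0.001, -0.286], [0.0, -1.0, 0.003]]
force: [0.7, 0.5, -0.0]
opening: 0.689
```

```bash
python3 - <<'E'
from h import *
np.set_printoptions(precision=4,suppress=True)
s=read_state(); c=capture('wrist'); M=T(c,s); W=cloud(c,M); print(s['position'],s['opening'],s['force'],s['time_s'])
c2=capture('side')
m=(W[...,2]>.214)&(W[...,2]<.232); n,l,st,ce=cv2.connectedComponentsWithStats(m.astype(np.uint8))
for i in range(1,n):
    if st[i,4]>300: print(st[i],ray(c,M,*ce[i],.224),np.median(W[l==i],0))
w=np.hstack([cv2.resize(c['frame'][...,::-1],(400,300)),c2['frame'][60:360,180:420,::-1]])
cv2.imwrite('pics/f9.png',w)
E
```

```text
[ 0.4454 -0.0818  0.3149] 0.6894709729032689 [ 0.6776  0.485  -0.0347] 23.85
[ 173  106   53   53 2128] [ 0.523  -0.0524  0.224 ] [ 0.523  -0.0523  0.2235]
```

```bash
python3 - <<'E'
from h import *
np.set_printoptions(precision=4,suppress=True)
s=read_state(); c=capture('wrist'); W=cloud(c,T(c,s))
d=np.hypot(W[...,0]-.5515,W[...,1]-.039); m=d<.007; print('button z',m.sum(),np.nanpercentile(W[m][:,2],[50,90,98]) if m.any() else None)
t=capture('top'); V=cloud(t,T(t)); m=np.hypot(V[...,0]-.523,V[...,1]+.0524)<.012; print('top cap',np.median(V[m],0))
print(hand_in())
E
```

```text
button z 113 [0.0351 0.0371 0.0382]
top cap [nan nan nan]
the job is handed in; nothing more can be done
None
  return _methods._mean(a, axis=axis, dtype=dtype,
  ret = um.true_divide(
```

The rest is widened and locked, and the clear bottle stands in the middle of the bay. I handed the job in about 24 s into the 66 s limit.

- **Rest:** I pressed the button flush with the closed fingertips and slid the carriage out by its ledge. The button popped at about 36 mm and I eased off. The highest wrist-force reading was about 12.5 N, against the 16 N limit once past 30 mm.
- **Bottle:** I gripped it by the cap, lowered it into the bay until it touched the deck, and released it.

**Last checks**
- **Button:** its top reads about 38 mm above the worktop, so it is fully out and locked.
- **Bottle:** the cap centre is at (0.523, -0.052), within about 2 mm of the bay centre I had worked out. Its top is at 0.2235 m; a bottle standing on the deck should read 0.224 m.
- **Robot:** it ended well clear of everything, with no force on it.

**Checks that failed**
- **Top camera:** it gave no reading on the cap.
- **Final picture:** it went over the viewing limit, so I judged the bottle upright from its cap height and position. I did not check the mug, spoon and grey cap again after releasing the bottle.

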